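# Carry the loose press roller on its twin-rail carrier to the dock

### The job

Pick up the roller carrier by its black grip plate and, holding it well clear of the bench (some 8 cm), tilt it gently so that the loose roller rolls to the middle of the rails; keep it steady there for at least three seconds. Then set the carrier level onto the dock plate, square and centred, so that the roller ends in the dock's seat, and let go. Never let the roller run against an end plate or come off, never touch it with the gripper, put the carrier down without a slam, and leave the other things on the bench alone.

Things in the scene. Friction and masses are not known exactly. Their poses are not given: they have to be found in the camera images.
- carrier: Roller carrier, aluminium, 0.33 kg, 152 (x) x 306 (y) x 171 mm high. Origin: centre of the underside; z up, y along the rails. Two rails 10 mm wide at x = +-27, open right through between them (44 mm); tops crowned: z = 30 in the middle, falling to both ends on a radius of 2200 mm. End plates 70 high, inner faces at y = +-148. Starts level on the bench, y within 0.25 rad of world y.
- carrier_grip (a point): Grip point, 150 mm above the carrier's origin: in the black upright grip plate, 50 (x) x 12 (y) mm, z = 125 to 171, gripped from above with the fingers closing along the carrier's y. It stands on a bail that bridges the middle: crossbar 20 mm wide in y, underside z = 121, top z = 127, uprights at x = +-73. The roller passes below it.
- carrier_mid (a point): Where the roller's centre is when it lies in the middle of the rails: 58 mm above the carrier's origin. From here it can travel 120 mm either way to the end plates; guide rods at x = +-67 keep it sideways.
- roller: Loose press roller, radius 28, 122 long, domed ends, 0.55 kg. Origin: its centre; x along its axis, across the rails. Starts in parking seat park_a, 45 to 70 mm from the carrier's middle, 6 mm above the rails; free once the carrier rises 25 mm. Acceleration relative to the carrier: 2/3 of (g x local slope - carrier acceleration); slopes under 0.01 rad may not move it. Unstable on the crown.
- park_a: Parking seat that holds the roller at the start, one of two identical ones fixed on the bench between the rails, one each side of the carrier's middle: two crosswise round pins of radius 6, 34 mm long (x), at y = +-30, axes 48 mm above the bench, on a foot 28 (x) x 74 (y) mm. Origin: centre of the underside; same yaw as the carrier at the start.
- park_b: The other parking seat, identical, empty.
- dock: Fixed dock: steel plate 170 (x) x 350 (y) x 4 mm. Origin: centre of the underside, at bench height; y along the docked carrier, either way round. End lips 14 mm high, inner faces at y = +-169. A docked carrier stands on the plate, its origin 4 mm above the dock's. In the middle stands the roller seat, which comes up between the rails with 5 mm play each side.
- dock_seat (a point): Roller's centre when it lies in the dock's seat: 68 mm above the dock's origin, 6 mm above its place on the docked rails. The seat is two crosswise round pins, radius 6, 34 mm long (x), at y = +-30, axes 52 mm above the bench. As the carrier is lowered, the seat lifts the roller off the rails if it is within 20 mm of the middle.
- plates: Bystander: stack of four ochre plates, 76 x 180 x 20 mm, loose on the bench beyond the work. Origin: centre of the underside.
- pin_jig: Bystander: aluminium jig plate 100 x 160 x 12 mm with six black pins 75 mm high, loose. Origin: centre of the underside.
- socket_bar: Bystander: steel socket extension bar lying along y, about 125 mm long, 18 mm thick, loose. Origin: underside, near its middle.
Mind the look-alikes: they are no part of the job. What is shaped like the roller but purple is not meant.

How it is judged:
By the outcome, as a careful person would: the job done as asked, in the order asked, and still so for the second after the job is handed in, with the robot touching nothing.
It also fails if it takes over 61 s, if anything falls off the work surface, if the arm or the gripper's body presses on something with over 40 N, if the wrist force passes 120 N, or if a joint passes its speed limit or range.

### The arm

A 6-joint arm with a two-finger parallel gripper is mounted at the origin on the work surface. World frame = base frame: x ahead of the robot, y to its left, z up, the work surface at z = 0. Lengths are in m, angles in rad, forces in N, time in s.
With the tool pointing down it reaches from about 0.35 to 0.975 m from the base axis. Payload 7.1 kg.
Tool frame: the origin (TCP) lies on the centre line of the jaws, within the pads' length; the fingertips stand 22 mm ahead of it and the grasp point (between the pads) lies 3 mm ahead of it; z points along the fingers, y is the line along which they close (so a half turn about z gives the same grasp; the last joint's range is limited). The gripper opens to 88 mm and grips with 3 to 60 N. Pads are 20 mm wide; open, the fingers measure 115 mm over their backs; the gripper's body (75 mm by 178 mm) begins 61 mm behind the grasp point.
Start: joints at [1.325, 0.423, 1.63, -0, 1.089, -0.019], TCP at [0.141, 0.609, 0.245] pointing down, gripper open.
Joint ranges: [-3, 3], [-0.9, 2.11], [0.09, 2.58], [-1.31, 4.45], [0.11, 2.69], [-2.54, 2.54]. Speed limits (rad/s): [2.39, 2.39, 3.01, 3.14, 3.14, 3.14].

### API

Orientations are given as a unit quaternion [w, x, y, z].
In Python, from rig import read_state, grab_frame, camera_params, ticket gives the robot as it stands.
- The arm moves only by the tool move_arm, never from a script. Its argument "moves" is one flat list of numbers, 7 for each row, row after row: the shift along the tool's x, y, z scaled (see below), then the turn, a rotation vector about the tool's x, y, z scaled (see below), then the opening, from 0 (shut) to 1 (fully open). In form: [dx, dy, dz, ax, ay, az, jaw, dx, dy, dz, ax, ay, az, jaw, ...]. A call has 1 to 10 rows; each row is the pose to reach, as a shift and turn from the pose commanded when the call began, along the tool's axes at that moment, turning the shorter way round; what a row does not reach only later rows make up. The controller multiplies each number of a shift by 0.15 m and each number of a turn by pi rad. A row lasts 1/10 s, in which the tool goes at most 50 mm and 8.59 degrees, less where a joint would pass 70% of its speed; a pose out of reach is approached as far as the arm can. A call with a number of a shift or a turn outside -1 to 1 is refused whole. A call with a gripper value outside its range is refused whole. The fingers move at their own pace and stop on an object; the grip force is fixed at half the most. Time passes only in rows, so rows that repeat a pose let the fingers close. It gives the time, the measured TCP pose, the force, the opening and the grip force at its end, in the units of the state.
- read_state(): the state, without advancing time (a new reading comes with each control period).
- grab_frame(name): name is "scene" or "top"; returns the picture (480x640x3 uint8, blue, green, red); there is no depth.
- camera_params(name): a dict with "intrinsics" (3x3 intrinsics, pixels), "k1" (the pictures are not rectified: a ray, as slopes to the right and down, at radius r is drawn at 1 + k1 r^2 times it, then the intrinsics apply), "R" (3x3) and "t" (3): a world point X has camera coordinates R X + t. Camera axes: x right, y down, z forward; pixel columns grow to the right and rows downward; lengths in m; the calibration is good to about 2 mm. A picture is of the moment at which its call begins. camera_params takes no time and is no camera call.
- ticket.job_done(): hands the job in; it is judged then, once.
The state is a dict: "time": time; "joint_positions": joint angles; "joint_velocities": joint speeds; "effort": joint torques, N m; "eef_pos": TCP position; "tcp_rot": TCP orientation; "force": force on the tool from outside, world axes, zero at the start; "wrist_torque": the same for the moment, N m; "width": finger opening in m; "grip_force": force on a finger pad.
Only numpy, scipy, OpenCV 4.12 (cv2) and the standard library are available. Lean on these libraries where they do the work, as an engineer would, in place of code of your own. Each camera call takes 0.05 s, during which the arm holds its last target. There are 200 camera calls.

## Working session

There is one attempt and no reset: what is moved stays moved. The work goes in short steps, Python scripts to look and compute and a tool call to move; the robot and the scene stay as the last step left them, time stands still between calls to the robot, and variables do not carry over. Pictures are saved under pics/ and viewed, at most 10 in all, crops included, and the job is handed in when it is done.

Besides the shell and the picture viewer there is one more tool, called after "Emit:" as name(argument=value, ...) on one line, values as JSON. move_arm: Moves the arm, as the interface text tells. Shifts and turns lie within -1 to 1; 1 stands for 0.15 m of shift or pi rad of turn. Its arguments: {"type":"object","properties":{"moves":{"type":"array","items":{"type":"number","minimum":-1,"maximum":1}}},"required":["moves"]}

```bash
mkdir -p pics; ls; python3 - <<'E'
from rig import *
import cv2
for n in ("scene","top"):
    cv2.imwrite(f"pics/{n}0.png",grab_frame(n)); p=camera_params(n); print(n,p)
s=read_state(); print(s)
E
```

```text
pics
scene {'intrinsics': array([[536.5084146 ,   0.        , 324.27083861],
       [  0.        , 536.5084146 , 244.45319263],
       [  0.        ,   0.        ,   1.        ]]), 'k1': -0.15959624076849574, 'R': array([[ 0.26157745,  0.96517032, -0.0048457 ],
       [ 0.73487319, -0.20241283, -0.64729471],
       [-0.62573048,  0.16575673, -0.76222442]]), 't': array([-0.05664165, -0.34067021,  1.4861551 ])}
top {'intrinsics': array([[570.67791475,   0.        , 325.75245837],
       [  0.        , 570.67791475, 231.80054504],
       [  0.        ,   0.        ,   1.        ]]), 'k1': -0.13112768103304137, 'R': array([[ 0.0136759 , -0.99962054,  0.02391134],
       [-0.98737308, -0.01727502, -0.15746739],
       [ 0.15782071, -0.0214559 , -0.98723466]]), 't': array([-0.1092105 ,  0.55509915,  1.1191648 ])}
{'time': 0.1, 'joint_positions': array([ 1.32499661e+00,  4.23762052e-01,  1.63058707e+00,  2.77971928e-05,
        1.08859612e+00, -1.90584746e-02]), 'joint_velocities': array([ 1.50378976e-04, -2.12903441e-03, -2.28354059e-03,  1.31300368e-03,
       -7.32702994e-05,  5.03281512e-04]), 'effort': array([ 5.49223932e-04, -5.45613062e+01, -2.74325520e+01,  6.45018672e-02,
        1.87304348e-02, -4.56034434e-05]), 'eef_pos': array([0.14039398, 0.60855622, 0.2439913 ]), 'tcp_rot': array([-1.01500881e-04,  1.13134305e-01,  9.93579474e-01, -6.68745073e-04]), 'force': array([-0.10986777,  0.35080229,  0.35944206]), 'wrist_torque': array([ 0.03444537, -0.01843279, -0.03645114]), 'grip_force': 0.0, 'width': 0.08772353763557064}
```

View pics/top0.png

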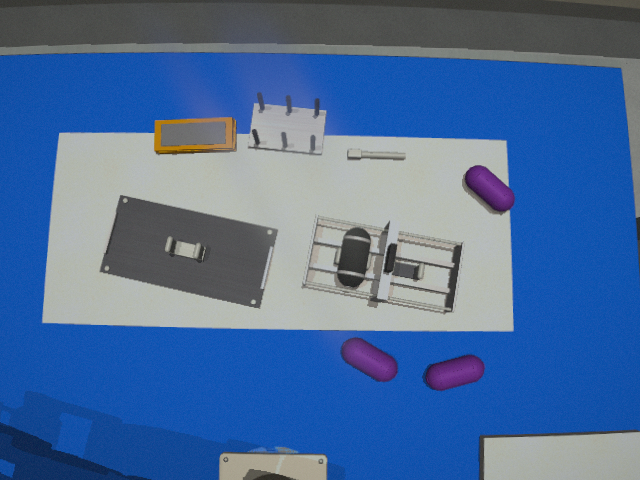

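View pics/scene0.png

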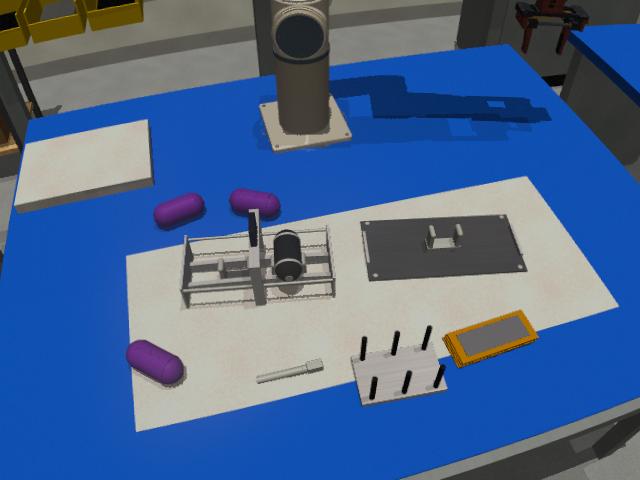

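Top view: the carrier is centred near (385,265) with its grip plate at (390,258). The roller is at (354,257), on the +y side, and the dock is at (188,250). In the scene view the carrier is near (258,265) and the dock near (443,247). The purple capsules are decoys.

```bash
cat > h.py <<'E'
import numpy as np, cv2
from rig import *
def ray(n,uv):
    p=camera_params(n); d=np.array([p['k1'],0,0,0,0.])
    # cv2 model: (1+k1 r^2) on slopes
    q=cv2.undistortPointsIter(np.array(uv,float).reshape(-1,1,2),p['intrinsics'],d,None,None,(3,100,1e-12)).reshape(-1,2)
    R,t=p['R'],p['t']; return -R.T@t, np.c_[q,np.ones(len(q))]@R
def onz(n,uv,z):
    c,d=ray(n,uv); return c+d*((z-c[2])/d[:,2])[:,None]
def proj(n,X):
    p=camera_params(n); return cv2.projectPoints(np.array(X,float).reshape(-1,3),cv2.Rodrigues(p['R'])[0],p['t'],p['intrinsics'],np.array([p['k1'],0,0,0,0.]))[0].reshape(-1,2)
def tri(uv1,uv2):
    c1,d1=ray("top",uv1);c2,d2=ray("scene",uv2);d1=d1[0];d2=d2[0]
    s=np.linalg.lstsq(np.c_[d1,-d2],c2-c1,rcond=None)[0]
    a=c1+s[0]*d1;b=c2+s[1]*d2;return (a+b)/2,np.linalg.norm(a-b)
E
python3 - <<'E'
from h import *
t=cv2.imread("pics/top0.png"); s=cv2.imread("pics/scene0.png")
for n,im,(x0,x1,y0,y1) in (("top",t,(85,300,180,320)),("scene",s,(345,540,200,290))):
    hsv=cv2.cvtColor(im,cv2.COLOR_BGR2HSV)
    m=((hsv[...,2]<110)&(hsv[...,1]<90)).astype(np.uint8); w=np.zeros_like(m); w[y0:y1,x0:x1]=m[y0:y1,x0:x1]
    w=cv2.morphologyEx(w,cv2.MORPH_CLOSE,np.ones((9,9)))
    c=max(cv2.findContours(w,0,2)[0],key=cv2.contourArea)
    P=onz(n,c[:,0,:],0.004)[:,:2]; r=cv2.minAreaRect((P*1000).astype(np.float32)); print(n,r)
A=cv2.resize(t[205:320,295:470],None,fx=4.5,fy=4.5,interpolation=cv2.INTER_CUBIC)
B=cv2.resize(s[200:315,170:345],None,fx=4.5,fy=4.5,interpolation=cv2.INTER_CUBIC)
cv2.imwrite("pics/ct.png",A);cv2.imwrite("pics/cs.png",B);print(A.shape)
E
```

```text
top ((518.6651611328125, 189.0323944091797), (349.2203369140625, 169.5713653564453), 78.405517578125)
scene ((521.834716796875, 189.72134399414062), (352.5392150878906, 172.1347198486328), 78.65606689453125)
(518, 788, 3)
```

View pics/ct.png

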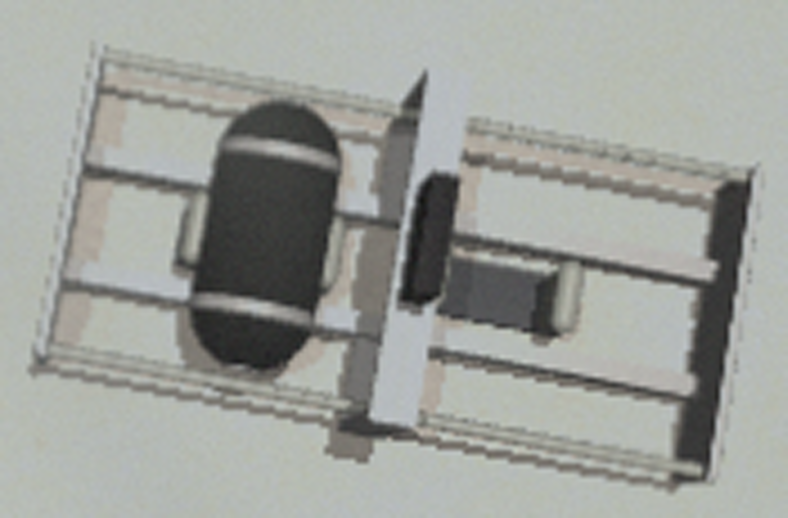

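View pics/cs.png

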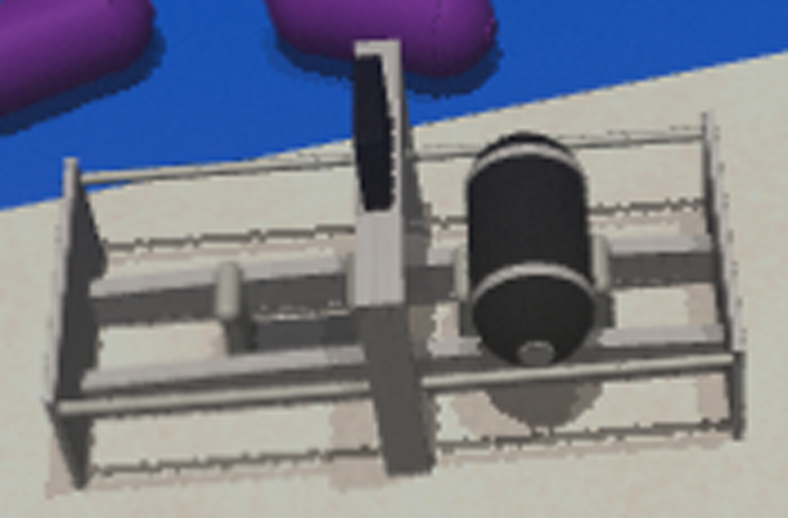

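Crops: the end-plate top corners in the top crop are (98,47), (40,358), (757,170) and (708,478). In the scene crop they are (740,355), (708,115), (50,405) and (70,160). The grip plate spans about (432,175) to (437,300) in the top crop, and the roller centre is near (266,236). I'll solve for the poses and check them by reprojecting.

```bash
python3 - <<'E'
from h import *
T=np.array([(98,47),(40,358),(757,170),(708,478)],float);S=np.array([(740,355),(708,115),(50,405),(70,160)],float)
T=(T+.5)/4.5-.5+[295,205];S=(S+.5)/4.5-.5+[170,200]
for n,q in (("top",T),("scene",S)):
    P=onz(n,q,.07)[:,:2]; c=P.mean(0); d=(P[0]+P[1]-P[2]-P[3])/2; e=(P[0]+P[2]-P[1]-P[3])/2
    print(n,c,"L",np.linalg.norm(d),"W",np.linalg.norm(e),"yaw",-np.arctan2(d[0],d[1]),np.arctan2(e[1],e[0]))
for i in range(4): print(tri(T[i],S[i]))
# grip-plate/roller predictions
rt=(np.array([(266,236)])+.5)/4.5-.5+[295,205]; print("roller",onz("top",rt,.066))
rs=(np.array([(528,245)])+.5)/4.5-.5+[170,200]; print("roller s",onz("scene",rs,.068))
gt=(np.array([(415,67),(468,68)])+.5)/4.5-.5
t=camera_params("top");print("cam",-t['R'].T@t['t'])
c=(onz("top",T,.07)[:,:2].mean(0)+onz("scene",S,.07)[:,:2].mean(0))/2
for yaw in (-.2,-.19):
  R=np.array([[np.cos(yaw),-np.sin(yaw)],[np.sin(yaw),np.cos(yaw)]])
  pts=[np.r_[c+R@[x,y],.171] for x in(-.025,.025) for y in (-.006,.006)]
  print((proj("top",pts)-[295,205]+.5)*4.5-.5,(proj("scene",pts)-[170,200]+.5)*4.5-.5)
E
```

```text
top [ 0.4921696  -0.21691272] L 0.29958709207626955 W 0.14016642526926135 yaw -0.16686600320018632 -0.17152356616752978
scene [ 0.49713857 -0.21798065] L 0.3006642595484332 W 0.1418978283170051 yaw -0.1754140537187843 -0.1648971325259963
(array([ 0.58791461, -0.08058041,  0.06262299]), np.float64(0.0004563995471993716))
(array([ 0.44815256, -0.05704578,  0.06402987]), np.float64(0.0010084187728584516))
(array([ 0.53678541, -0.37824657,  0.06462474]), np.float64(0.0003418277745492797))
(array([ 0.39852396, -0.35398869,  0.06721638]), np.float64(0.002026847979273269))
roller [[ 0.50342956 -0.15655595  0.066     ]]
roller s [[ 0.50681319 -0.15704766  0.068     ]]
cam [ 0.37295612 -0.07556702  1.19489966]
[[437.82565414 293.90536117]
 [408.70544951 287.58094027]
 [461.80975    173.48785936]
 [432.91103146 167.17993528]] [[354.8222486   55.22930398]
 [382.87143521  53.74816636]
 [351.40012344 142.44986696]
 [380.37009507 140.92404619]]
[[438.46102043 293.88831214]
 [409.28434352 287.85541888]
 [461.23510813 173.21588537]
 [432.28011418 167.19504015]] [[354.23462885  55.36359422]
 [382.28915435  53.67987175]
 [352.00012993 142.52389292]
 [380.97615886 140.78200531]]
```

Dock: centre (0.520, 0.189), yaw -0.20, and its size checks out at 350x170. Carrier: about (0.494, -0.217), yaw -0.17. The roller is about 61 mm toward +y. I'll travel there at height first.

Emit:
move_arm(moves=[-0.14,-0.19,0,0,0,-0.004,1,-0.28,-0.38,0,0,0,-0.008,1,-0.42,-0.57,0,0,0,-0.012,1,-0.56,-0.76,0,0,0,-0.016,1,-0.7,-0.95,0,0,0,-0.018,1])

```text
time: 0.6
eef_pos: [0.211, 0.445, 0.2444]
tcp_rot: [-0.0, 0.085, 0.996, -0.0]
force: [0.5, -0.5, -0.4]
width: 0.0878
grip_force: 0.0
```

Emit:
move_arm(moves=[-0.14,-0.19,0,0,0,0,1,-0.28,-0.38,0,0,0,0,1,-0.42,-0.57,0,0,0,0,1,-0.56,-0.76,0,0,0,0,1,-0.7,-0.95,0,0,0,0,1])

```text
time: 1.1
eef_pos: [0.2904, 0.2869, 0.2446]
tcp_rot: [-0.0, 0.085, 0.996, -0.0]
force: [0.8, 1.0, 0.2]
width: 0.0877
grip_force: 0.0
```

Emit:
move_arm(moves=[-0.14,-0.19,0,0,0,0,1,-0.28,-0.38,0,0,0,0,1,-0.42,-0.57,0,0,0,0,1,-0.56,-0.76,0,0,0,0,1,-0.7,-0.95,0,0,0,0,1])

```text
time: 1.6
eef_pos: [0.3697, 0.1287, 0.2446]
tcp_rot: [-0.0, 0.085, 0.996, 0.0]
force: [1.4, -0.3, -0.5]
width: 0.0877
grip_force: 0.0
```

Emit:
move_arm(moves=[-0.14,-0.19,0,0,0,0,1,-0.28,-0.38,0,0,0,0,1,-0.42,-0.57,0,0,0,0,1,-0.56,-0.76,0,0,0,0,1,-0.7,-0.95,0,0,0,0,1])

```text
time: 2.1
eef_pos: [0.449, -0.0296, 0.2445]
tcp_rot: [-0.0, 0.085, 0.996, 0.0]
force: [0.4, -0.2, 0.0]
width: 0.0877
grip_force: 0.0
```

Emit:
move_arm(moves=[-0.1,-0.24,0,0,0,0,1,-0.2,-0.48,0,0,0,0,1,-0.3,-0.72,0,0,0,0,1,-0.38,-0.9,0,0,0,0,1])

```text
time: 2.5
eef_pos: [0.4822, -0.173, 0.2445]
tcp_rot: [-0.0, 0.086, 0.996, -0.0]
force: [0.6, 0.5, 0.2]
width: 0.0879
grip_force: 0.0
```

Emit:
move_arm(moves=[-0.07,-0.15,0,0,0,0,1,-0.124,-0.28,0,0,0,0,1,-0.124,-0.28,0,0,0,0,1,-0.124,-0.28,0,0,0,0,1])

```text
time: 2.9
eef_pos: [0.4928, -0.2152, 0.2442]
tcp_rot: [-0.001, 0.086, 0.996, 0.0]
force: [-0.2, -0.0, -0.1]
width: 0.0874
grip_force: 0.0
```

```bash
python3 - <<'E'
from h import *
s=read_state();print(s['eef_pos'],s['tcp_rot'],s['joint_positions'])
im=grab_frame("scene");cv2.imwrite("pics/s1.png",cv2.resize(im[100:320,150:370],None,fx=2.7,fy=2.7))
E
```

```text
[ 0.49277917 -0.21523129  0.24419331] [-5.85198276e-04  8.55357257e-02  9.96334878e-01  3.29670535e-04] [-4.34047364e-01  2.96806241e-01  1.82270342e+00  2.57823254e-04
  1.02340818e+00 -1.83369724e+00]
```

View pics/s1.png

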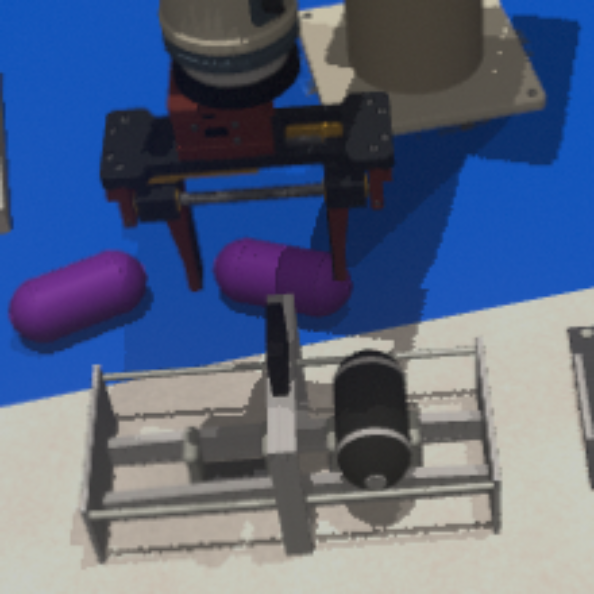

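The fingers straddle the grip plate (fingertips at about (195,285) and (342,275), plate at (280,345)), and the roller is still parked. Descending and gripping next.

Emit:
move_arm(moves=[0,-0.01,0.12,0,0,0,1,0,-0.01,0.28,0,0,0,1,0,-0.01,0.44,0,0,0,1,0,-0.01,0.54,0,0,0,1,0,-0.01,0.585,0,0,0,1,0,-0.01,0.585,0,0,0,1])

```text
time: 3.55
eef_pos: [0.4925, -0.2159, 0.1563]
tcp_rot: [-0.001, 0.085, 0.996, 0.0]
force: [0.3, 0.4, 0.5]
width: 0.088
grip_force: 0.0
```

Emit:
move_arm(moves=[0,0,0,0,0,0,0.5,0,0,0,0,0,0,0.3,0,0,0,0,0,0,0.2,0,0,0,0,0,0,0.1,0,0,0,0,0,0,0,0,0,0,0,0,0,0,0,0,0,0,0,0,0])

```text
time: 4.25
eef_pos: [0.493, -0.2169, 0.1569]
tcp_rot: [-0.0, 0.085, 0.996, -0.0]
force: [-0.2, 0.2, 0.6]
width: 0.0352
grip_force: 0.0
```

Emit:
move_arm(moves=[0,0,0,0,0,0,0,0,0,0,0,0,0,0,0,0,0,0,0,0,0,0,0,0,0,0,0,0,0,0,0,0,0,0,0,0,0,0,0,0,0,0])

```text
time: 4.85
eef_pos: [0.493, -0.2168, 0.1569]
tcp_rot: [-0.0, 0.085, 0.996, 0.0]
force: [0.3, -0.0, -0.5]
width: 0.0121
grip_force: 30.0
```

```bash
cat > roll.py <<'E'
from h import *
from scipy.spatial.transform import Rotation as Ro
# carrier grip frame relative to tcp: carrier axes = (-tx, ty, -tz); origin at +OFFZ along tool z, OFFX along tool x
import json
def carrier():
    s=read_state();q=s['tcp_rot'];R=Ro.from_quat(np.r_[q[1:],q[0]]).as_matrix()
    o=json.load(open("off.json"))
    return s,R@np.diag([-1,1,-1.]),s['eef_pos']+R@np.array(o)
def roller(cam="scene",tag=None):
    im=grab_frame(cam);s,Rc,o=carrier()
    # window: hull of the possible roller volume
    P=[o+Rc@np.array([x,y,z]) for x in(-.055,.055) for y in(-.147,.147) for z in(.04,.075)]
    w=np.zeros(im.shape[:2],np.uint8);cv2.fillConvexPoly(w,cv2.convexHull(proj(cam,P).astype(np.int32)),1)
    hsv=cv2.cvtColor(im,cv2.COLOR_BGR2HSV)
    m=((im.max(2)<62)&(w>0)).astype(np.uint8)
    m=cv2.morphologyEx(m,cv2.MORPH_OPEN,np.ones((3,3)));n,l,st,_=cv2.connectedComponentsWithStats(m)
    keep=np.isin(l,[i for i in range(1,n) if st[i,4]>60]);v,u=np.nonzero(keep)
    c,d=ray(cam,np.c_[u,v]);c=Rc.T@(c-o);d=d@Rc
    a=np.arctan2(d[:,1],-d[:,2]);lo,hi=np.percentile(a,[1,99]);b=(lo+hi)/2;D=np.hypot(c[1],c[2]-.058)
    y=c[1]+np.tan(b)*(c[2]-.058)
    print("t %.2f y_roller %.1f mm  dia %.1f  n %d  tilt(+y up) %.4f  roll %.4f o %s F %s grip %.0f w %.4f"%(s['time'],y*1e3,2e3*D*np.sin((hi-lo)/2),len(a),Rc[2,1],Rc[2,0],o.round(4),s['force'].round(1),s['grip_force'],s['width']))
    if tag: cv2.imwrite(f"pics/{tag}.png",im)
    return y
E
python3 - <<'E'
import json
from h import *
s=read_state();json.dump([0,0,float(s['eef_pos'][2])],open("off.json","w"))
from roll import *
roller("scene");roller("top")
E
```

```text
t 4.90 y_roller 12.4 mm  dia 150.6  n 1311  tilt(+y up) 0.0001  roll -0.0001 o [ 0.493  -0.2168  0.    ] F [-0.5  1.2 -0.7] grip 30 w 0.0119
t 4.95 y_roller 67.5 mm  dia 40.7  n 393  tilt(+y up) 0.0000  roll -0.0001 o [ 0.493  -0.2168  0.    ] F [-0.4  1.   0. ] grip 30 w 0.0115
```

Gripped at 30 N with the opening at 12 mm, as expected. The mask is picking up shadow, so I'll check it.

```bash
python3 - <<'E'
from roll import *
im=grab_frame("scene");c=im[190:320,160:350]
V=c.max(2);b=cv2.cvtColor(np.clip(V*2,0,255).astype(np.uint8),cv2.COLOR_GRAY2BGR)
b=np.where(V<32,0,np.where(V<45,60,np.where(V<62,120,np.where(V<80,190,255)))).astype(np.uint8)
out=np.vstack([cv2.resize(c,None,fx=3,fy=3)[:300],cv2.cvtColor(cv2.resize(b,None,fx=3,fy=3,interpolation=0)[:300],8)])
cv2.imwrite("pics/m.png",out)
E
```

```text
(no output)
```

View pics/m.png

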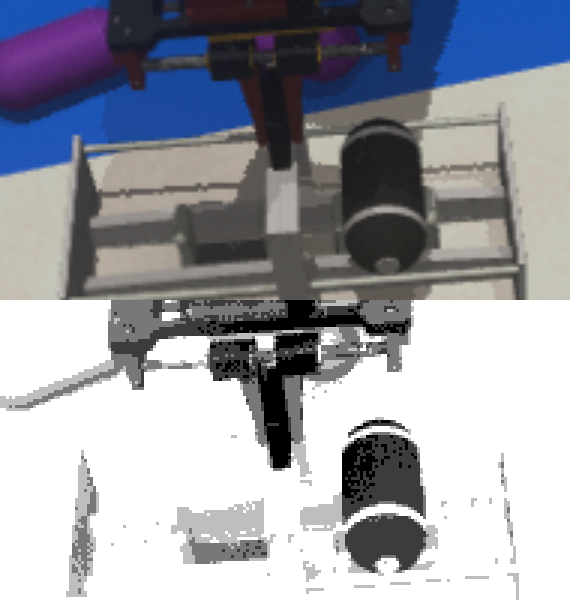

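The roller shows below V=45 in the scene crop at columns 342-425. I'll tighten the threshold and the window.

```bash
sed -i 's/for x in(-.055,.055)/for x in(0,.055)/; s/<62/<46/' roll.py; python3 -c "
from roll import *
roller();roller()"
```

```text
t 5.05 y_roller 61.0 mm  dia 53.3  n 587  tilt(+y up) 0.0001  roll -0.0000 o [ 0.493  -0.2168  0.    ] F [ 0.1  0.6 -1.1] grip 30 w 0.0119
t 5.10 y_roller 61.0 mm  dia 53.3  n 589  tilt(+y up) 0.0001  roll -0.0001 o [ 0.493  -0.2168 -0.    ] F [ 1.   0.3 -0.1] grip 30 w 0.0118
```

Emit:
move_arm(moves=[0,0,-0.02,0,0,0,0,0,-0.002,-0.05,-0.001,0,0,0,0,-0.008,-0.08,-0.004,0,0,0,0,-0.015,-0.1,-0.007,0,0,0,0,-0.021,-0.107,-0.01,0,0,0,0,-0.021,-0.107,-0.01,0,0,0,0,-0.021,-0.107,-0.01,0,0,0])

```text
time: 5.8
eef_pos: [0.4923, -0.2201, 0.1728]
tcp_rot: [0.001, 0.085, 0.996, 0.016]
force: [-0.2, -0.4, -7.6]
width: 0.0115
grip_force: 30.0
```

```bash
python3 -c "
from roll import *
roller(tag='s2')
im=cv2.imread('pics/s2.png');cv2.imwrite('pics/s2c.png',cv2.resize(im[180:315,165:350],None,fx=4,fy=4,interpolation=cv2.INTER_CUBIC))"
```

```text
t 5.85 y_roller 65.7 mm  dia 51.8  n 655  tilt(+y up) 0.0315  roll -0.0005 o [ 0.493  -0.2151  0.0159] F [-0.   0.5 -7.9] grip 30 w 0.0118
```

View pics/s2c.png

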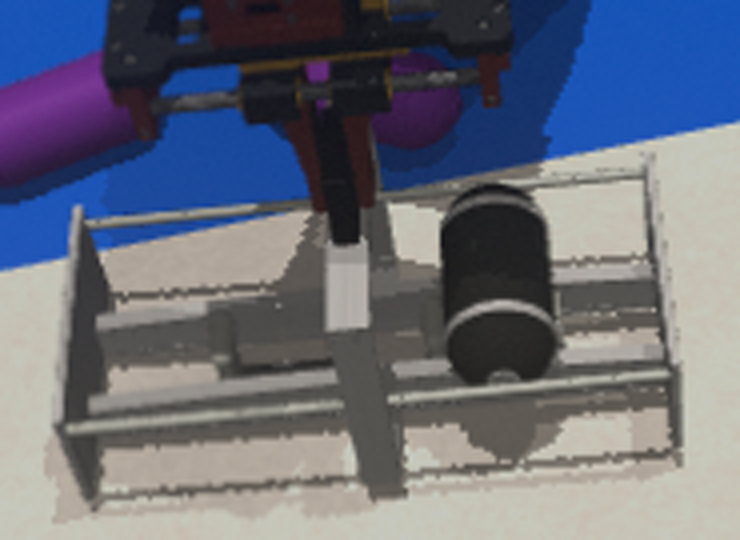

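The roller is at (498,290) in the crop, on the rails and still between the pins, and it has leaned slightly outward. I'll increase the tilt while it's captive and watch for it to shift inward.

Emit:
move_arm(moves=[0,-0.001,-0.005,-0.001,0,0,0,0,-0.005,-0.01,-0.0025,0,0,0,0,-0.005,-0.01,-0.0025,0,0,0,0,-0.005,-0.01,-0.0025,0,0,0,0,-0.005,-0.01,-0.0025,0,0,0])

```text
time: 6.35
eef_pos: [0.4924, -0.2207, 0.1744]
tcp_rot: [0.002, 0.085, 0.996, 0.02]
force: [-0.0, -0.3, -7.8]
width: 0.012
grip_force: 30.0
```

```bash
python3 -c "
from roll import *
roller()"
```

```text
t 6.40 y_roller 65.5 mm  dia 51.4  n 656  tilt(+y up) 0.0392  roll -0.0001 o [ 0.4934 -0.2147  0.0177] F [ 0.2  0.1 -7.4] grip 30 w 0.0121
```

Emit:
move_arm(moves=[0,-0.001,-0.005,-0.001,0,0,0,0,-0.005,-0.01,-0.0025,0,0,0,0,-0.005,-0.01,-0.0025,0,0,0,0,-0.005,-0.01,-0.0025,0,0,0,0,-0.005,-0.01,-0.0025,0,0,0])

```text
time: 6.9
eef_pos: [0.4922, -0.2216, 0.1759]
tcp_rot: [0.002, 0.085, 0.996, 0.023]
force: [-0.3, -0.5, -7.2]
width: 0.0117
grip_force: 30.0
```

```bash
python3 -c "
from roll import *
roller()"
```

```text
t 6.95 y_roller 64.9 mm  dia 52.1  n 649  tilt(+y up) 0.0471  roll -0.0000 o [ 0.4935 -0.2143  0.0192] F [-0.1 -1.4 -8.8] grip 30 w 0.0118
```

```bash
python3 -c "
from roll import *
for i in range(5): roller()"
```

```text
t 7.00 y_roller 64.8 mm  dia 52.2  n 647  tilt(+y up) 0.0471  roll -0.0001 o [ 0.4935 -0.2143  0.0192] F [-0.2 -0.5 -7.2] grip 30 w 0.0120
t 7.05 y_roller 65.4 mm  dia 51.4  n 642  tilt(+y up) 0.0471  roll -0.0001 o [ 0.4935 -0.2143  0.0192] F [-0.3 -0.2 -7.5] grip 30 w 0.0120
t 7.10 y_roller 65.5 mm  dia 52.0  n 652  tilt(+y up) 0.0471  roll -0.0000 o [ 0.4935 -0.2143  0.0192] F [-0.2 -0.4 -8.4] grip 30 w 0.0120
t 7.15 y_roller 65.3 mm  dia 51.7  n 638  tilt(+y up) 0.0471  roll -0.0000 o [ 0.4935 -0.2143  0.0192] F [ 0.1 -0.  -7.7] grip 30 w 0.0120
t 7.20 y_roller 65.6 mm  dia 51.7  n 646  tilt(+y up) 0.0471  roll -0.0000 o [ 0.4935 -0.2143  0.0192] F [ 0.5 -0.1 -8.4] grip 30 w 0.0119
```

```bash
cat > tilt.py <<'E'
from roll import *
from scipy.optimize import least_squares
K=[np.array([x,y,.07]) for y in(-.153,.153) for x in(-.07,.07)]+[np.array([.067,y,.066]) for y in(-.148,.148)]
def tilt(cam,new):
    ref=cv2.cvtColor(cv2.imread(f"pics/{cam}0.png"),6);g=cv2.cvtColor(new,6);s,Rc,o=carrier()
    o0=np.array([.493,-.2168,0]);R0=Ro.from_euler('z',-.171).as_matrix()
    p0=proj(cam,[o0+R0@k for k in K]).astype(np.float32)
    f=lambda e:proj(cam,[o+Rc@np.array([0,0,.15])+Rc@Ro.from_euler('xyz',[e,0,0]).as_matrix()@(k-[0,0,.15]) for k in K])
    p1,st,er=cv2.calcOpticalFlowPyrLK(ref,g,p0,f(0).astype(np.float32),winSize=(9,9),maxLevel=0,flags=cv2.OPTFLOW_USE_INITIAL_FLOW)
    r=lambda e:((f(e[0])+[e[1],e[2]]-p1)*st).ravel()
    q=least_squares(r,[0,0,0],loss='soft_l1');print(cam,"sag %.4f"%q.x[0],q.x[1:].round(2),st.ravel(),er.ravel().round(0),"\n",r(q.x).reshape(-1,2).round(1).tolist())
if __name__=="__main__":
    for c in("scene","top"): tilt(c,grab_frame(c))
E
python3 tilt.py
```

```text
scene sag -0.0082 [0.33 0.31] [1 1 1 1 1 1] [ 4.  8. 23. 10.  7. 10.] 
 [[-0.3, 0.0], [-0.0, -0.0], [-0.0, -1.4], [0.2, 0.4], [0.1, 0.0], [0.0, 0.5]]
top sag -0.1226 [-4.66 -2.4 ] [1 1 1 1 1 1] [42. 48.  8.  5. 52.  8.] 
 [[-7.2, 13.5], [-11.8, 0.1], [0.8, -0.4], [0.1, -0.0], [11.5, -29.8], [0.2, 0.3]]
```

The carrier sags about 0.008 rad in the grip, so the present inward slope at the roller is about 0.009, just inside the stiction band. Now a smooth lift.

Emit:
move_arm(moves=[0,0,-0.015,0,0,0,0,0,0,-0.05,0,0,0,0,0,0,-0.11,0,0,0,0,0,0,-0.18,0,0,0,0,0,0,-0.26,0,0,0,0,0,0,-0.34,0,0,0,0,0,0,-0.41,0,0,0,0,0,0,-0.47,0,0,0,0,0,0,-0.51,0,0,0,0,0,0,-0.53,0,0,0,0])

```text
time: 8.3
eef_pos: [0.4917, -0.2254, 0.256]
tcp_rot: [0.002, 0.085, 0.996, 0.023]
force: [-0.1, 0.1, -7.4]
width: 0.0117
grip_force: 30.0
```

```bash
python3 -c "
from roll import *
roller();roller()"
```

```text
t 8.35 y_roller 64.7 mm  dia 52.8  n 755  tilt(+y up) 0.0469  roll 0.0008 o [ 0.4932 -0.2182  0.0994] F [-0.3  0.1 -7.5] grip 30 w 0.0117
t 8.40 y_roller 64.6 mm  dia 52.8  n 749  tilt(+y up) 0.0470  roll 0.0004 o [ 0.493  -0.2181  0.0989] F [ 0.2  0.3 -7.6] grip 30 w 0.0118
```

Emit:
move_arm(moves=[0,-0.002,0,-0.001,0,0,0,0,-0.005,0,-0.0025,0,0,0,0,-0.007,0,-0.0035,0,0,0,0,-0.007,0,-0.0035,0,0,0])

```text
time: 8.8
eef_pos: [0.4913, -0.2264, 0.255]
tcp_rot: [0.002, 0.085, 0.996, 0.029]
force: [-0.4, 0.6, -7.4]
width: 0.0119
grip_force: 30.0
```

```bash
python3 -c "
from roll import *
roller();roller();roller()"
```

```text
t 8.85 y_roller 63.1 mm  dia 53.1  n 745  tilt(+y up) 0.0582  roll -0.0004 o [ 0.4928 -0.2174  0.0984] F [ 0.9  0.3 -8.1] grip 30 w 0.0119
t 8.90 y_roller 62.7 mm  dia 52.9  n 746  tilt(+y up) 0.0582  roll -0.0003 o [ 0.4929 -0.2173  0.0985] F [ 0.2 -0.2 -7.9] grip 30 w 0.0116
t 8.95 y_roller 62.6 mm  dia 52.6  n 739  tilt(+y up) 0.0581  roll -0.0002 o [ 0.4929 -0.2173  0.0986] F [ 0.4  0.6 -8.3] grip 30 w 0.0117
```

Emit:
move_arm(moves=[0,0,0,0,0,0,0,0,0,0,0,0,0,0])

```text
time: 9.15
eef_pos: [0.4915, -0.2263, 0.2553]
tcp_rot: [0.002, 0.085, 0.996, 0.029]
force: [1.0, -0.2, -7.7]
width: 0.0119
grip_force: 30.0
```

```bash
python3 -c "
from roll import *
roller();roller();roller()"
```

```text
t 9.20 y_roller 56.7 mm  dia 52.5  n 738  tilt(+y up) 0.0581  roll 0.0000 o [ 0.493  -0.2173  0.0987] F [ 0.2  0.3 -7.9] grip 30 w 0.0116
t 9.25 y_roller 54.6 mm  dia 52.2  n 737  tilt(+y up) 0.0581  roll 0.0000 o [ 0.493  -0.2173  0.0987] F [ 0.5  0.5 -6.7] grip 30 w 0.0117
t 9.30 y_roller 51.8 mm  dia 54.2  n 750  tilt(+y up) 0.0581  roll 0.0001 o [ 0.493  -0.2173  0.0987] F [ 0.5  0.  -8.7] grip 30 w 0.0121
```

Emit:
move_arm(moves=[0,0.015,0,0.0075,0,0,0,0,0.027,0,0.013,0,0,0,0,0.03,0,0.0145,0,0,0,0,0.032,0,0.0155,0,0,0])

```text
time: 9.7
eef_pos: [0.4923, -0.2211, 0.2556]
tcp_rot: [0.0, 0.085, 0.996, 0.005]
force: [-0.6, 0.5, -8.6]
width: 0.0118
grip_force: 30.0
```

```bash
python3 -c "
from roll import *
roller();roller()"
```

```text
t 9.75 y_roller 32.1 mm  dia 54.0  n 765  tilt(+y up) 0.0091  roll -0.0000 o [ 0.4926 -0.2198  0.0987] F [ 0.5  0.1 -8.5] grip 30 w 0.0119
t 9.80 y_roller 31.9 mm  dia 53.3  n 756  tilt(+y up) 0.0094  roll 0.0001 o [ 0.4926 -0.2199  0.0988] F [ 0.1 -0.5 -8.4] grip 30 w 0.0121
```

Emit:
move_arm(moves=[0,-0.01,0,-0.005,0,0,0,0,-0.0165,0,-0.008,0,0,0,0,-0.0165,0,-0.008,0,0,0,0,-0.0165,0,-0.008,0,0,0,0,-0.012,0,-0.0057,0,0,0])

```text
time: 10.3
eef_pos: [0.4919, -0.2236, 0.2555]
tcp_rot: [0.001, 0.085, 0.996, 0.013]
force: [-0.3, -0.1, -8.0]
width: 0.0118
grip_force: 30.0
```

```bash
python3 -c "
from roll import *
roller();roller()"
```

```text
t 10.35 y_roller 30.3 mm  dia 53.2  n 751  tilt(+y up) 0.0266  roll -0.0001 o [ 0.4926 -0.2192  0.0987] F [-1.1  1.1 -7.1] grip 30 w 0.0119
t 10.40 y_roller 30.1 mm  dia 53.2  n 753  tilt(+y up) 0.0270  roll -0.0001 o [ 0.4926 -0.219   0.0987] F [-0.  -0.3 -8.3] grip 30 w 0.0117
```

Emit:
move_arm(moves=[0,-0.008,0,-0.004,0,0,0,0,-0.012,0,-0.006,0,0,0,0,-0.012,0,-0.006,0,0,0,0,-0.012,0,-0.006,0,0,0,0,0.002,0,0.001,0,0,0,0,0.01,0,0.005,0,0,0])

```text
time: 11.0
eef_pos: [0.4921, -0.2217, 0.2556]
tcp_rot: [0.0, 0.085, 0.996, 0.005]
force: [0.6, 0.2, -8.3]
width: 0.0118
grip_force: 30.0
```

```bash
python3 -c "
from roll import *
roller();roller()"
```

```text
t 11.05 y_roller 23.3 mm  dia 40.3  n 560  tilt(+y up) 0.0101  roll -0.0002 o [ 0.4924 -0.2197  0.0987] F [ 0.3  0.5 -9.1] grip 30 w 0.0116
t 11.10 y_roller 22.7 mm  dia 39.3  n 533  tilt(+y up) 0.0112  roll -0.0002 o [ 0.4925 -0.2195  0.0987] F [-0.3 -0.4 -8.1] grip 30 w 0.0120
```

```bash
python3 - <<'E'
s=open('roll.py').read()
s=s.replace('    if tag:','    h=np.arcsin(.0264/D);print("   y from + edge %.1f, from - edge %.1f"%tuple((c[1]+np.tan(e)*(c[2]-.058))*1e3 for e in(hi-h,lo+h)))\n    if tag:')
open('roll.py','w').write(s)
E
python3 -c "
from roll import *
roller();roller('top');roller(tag='s3')
im=cv2.imread('pics/s3.png');cv2.imwrite('pics/s3c.png',cv2.resize(im[140:300,165:365],None,fx=3.5,fy=3.5,interpolation=cv2.INTER_CUBIC))"
```

```text
t 11.15 y_roller 22.0 mm  dia 37.8  n 509  tilt(+y up) 0.0115  roll 0.0000 o [ 0.4926 -0.2196  0.0988] F [ 0.  -0.3 -7.5] grip 30 w 0.0120
   y from + edge 14.5, from - edge 29.5
t 11.20 y_roller -14.0 mm  dia 24.3  n 107  tilt(+y up) 0.0116  roll 0.0001 o [ 0.4926 -0.2197  0.0988] F [ 0.5  0.2 -8.6] grip 30 w 0.0116
   y from + edge -28.5, from - edge 0.4
t 11.25 y_roller 21.3 mm  dia 35.8  n 490  tilt(+y up) 0.0117  roll 0.0001 o [ 0.4926 -0.2198  0.0988] F [ 1.  -0.6 -7.7] grip 30 w 0.0118
   y from + edge 12.8, from - edge 29.8
```

View pics/s3c.png

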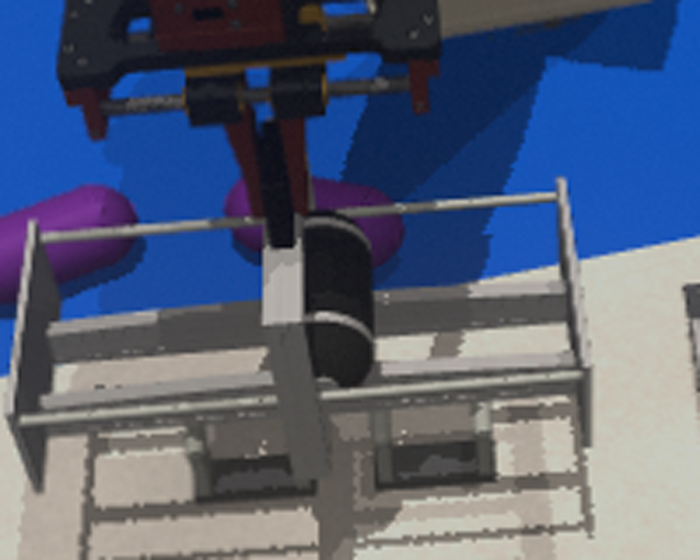

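The roller's +y edge is at about (373,300), beside the bail. It's around y=+12 mm and drifting slowly inward. Holding.

Emit:
move_arm(moves=[0,0,0,0,0,0,0,0,0,0,0,0,0,0,0,0,0,0,0,0,0])

```text
time: 11.55
eef_pos: [0.4922, -0.222, 0.2556]
tcp_rot: [0.001, 0.085, 0.996, 0.006]
force: [-0.2, -0.9, -8.3]
width: 0.0118
grip_force: 30.0
```

```bash
python3 -c "
from roll import *
roller();roller()"
```

```text
t 11.60 y_roller 20.3 mm  dia 33.3  n 470  tilt(+y up) 0.0117  roll -0.0001 o [ 0.4924 -0.2201  0.0987] F [ 0.8  0.3 -7.8] grip 30 w 0.0119
   y from + edge 10.5, from - edge 30.0
t 11.65 y_roller 20.3 mm  dia 33.4  n 466  tilt(+y up) 0.0117  roll 0.0000 o [ 0.4925 -0.2201  0.0987] F [-0.5  0.  -7.4] grip 30 w 0.0121
   y from + edge 10.6, from - edge 30.0
```

Emit:
move_arm(moves=[0,-0.01,0,-0.005,0,0,0,0,-0.0135,0,-0.0065,0,0,0,0,-0.0135,0,-0.0065,0,0,0,0,0.002,0,0.001,0,0,0,0,0.006,0,0.003,0,0,0,0,0.006,0,0.003,0,0,0])

```text
time: 12.25
eef_pos: [0.4924, -0.2204, 0.2556]
tcp_rot: [0.0, 0.085, 0.996, 0.001]
force: [0.1, -0.5, -7.9]
width: 0.0117
grip_force: 30.0
```

```bash
python3 -c "
from roll import *
roller();roller()"
```

```text
t 12.30 y_roller 17.6 mm  dia 28.7  n 398  tilt(+y up) 0.0022  roll -0.0000 o [ 0.4925 -0.2202  0.0987] F [-0.1 -0.1 -8.8] grip 30 w 0.0118
   y from + edge 5.5, from - edge 29.6
t 12.35 y_roller 17.7 mm  dia 28.6  n 392  tilt(+y up) 0.0022  roll 0.0001 o [ 0.4925 -0.2203  0.0988] F [ 0.2 -0.6 -6.9] grip 30 w 0.0121
   y from + edge 5.6, from - edge 29.7
```

Stopped at about +5 mm from the middle with the carrier practically level. Now holding for more than three seconds.

Emit:
move_arm(moves=[0,0,0,0,0,0,0,0,0,0,0,0,0,0,0,0,0,0,0,0,0,0,0,0,0,0,0,0,0,0,0,0,0,0,0,0,0,0,0,0,0,0,0,0,0,0,0,0,0,0,0,0,0,0,0,0,0,0,0,0,0,0,0,0,0,0,0,0,0,0])

```text
time: 13.35
eef_pos: [0.4924, -0.221, 0.2556]
tcp_rot: [0.0, 0.085, 0.996, 0.001]
force: [0.2, 0.0, -7.0]
width: 0.0117
grip_force: 30.0
```

Emit:
move_arm(moves=[0,0,0,0,0,0,0,0,0,0,0,0,0,0,0,0,0,0,0,0,0,0,0,0,0,0,0,0,0,0,0,0,0,0,0,0,0,0,0,0,0,0,0,0,0,0,0,0,0,0,0,0,0,0,0,0,0,0,0,0,0,0,0,0,0,0,0,0,0,0])

```text
time: 14.35
eef_pos: [0.4924, -0.221, 0.2556]
tcp_rot: [0.0, 0.085, 0.996, 0.001]
force: [1.5, 0.2, -7.4]
width: 0.0114
grip_force: 30.0
```

Emit:
move_arm(moves=[0,0,0,0,0,0,0,0,0,0,0,0,0,0,0,0,0,0,0,0,0,0,0,0,0,0,0,0,0,0,0,0,0,0,0,0,0,0,0,0,0,0,0,0,0,0,0,0,0,0,0,0,0,0,0,0,0,0,0,0,0,0,0,0,0,0,0,0,0,0])

```text
time: 15.35
eef_pos: [0.4924, -0.221, 0.2556]
tcp_rot: [0.0, 0.085, 0.996, 0.001]
force: [0.3, -0.0, -8.1]
width: 0.0122
grip_force: 30.0
```

```bash
python3 -c "
from roll import *
from tilt import tilt
roller(tag='s4');tilt('scene',cv2.imread('pics/s4.png'))"
```

```text
t 15.40 y_roller 17.8 mm  dia 28.4  n 400  tilt(+y up) 0.0022  roll 0.0000 o [ 0.4924 -0.2207  0.0987] F [ 0.9  1.  -9.4] grip 30 w 0.0117
   y from + edge 5.5, from - edge 30.0
scene sag 0.0009 [-0.14  0.19] [1 1 0 1 1 1] [ 7.  8. nan  7.  9. 12.] 
 [[-0.3, 0.3], [-0.1, -0.2], [-0.0, 0.0], [0.3, 0.1], [0.2, -0.1], [-0.0, -0.2]]tilt.py:11: RuntimeWarning: invalid value encountered in rint
  q=least_squares(r,[0,0,0],loss='soft_l1');print(cam,"sag %.4f"%q.x[0],q.x[1:].round(2),st.ravel(),er.ravel().round(0),"\n",r(q.x).reshape(-1,2).round(1).tolist())
```

The roller held still for more than 3 s, with no sag now. Next is a smooth transport of about 0.41 m to the dock at 0.04 m/s² or less.

Emit:
move_arm(moves=[0,0.0013,0,0,0,0,0,0.0005,0.0053,0,0,0,0,0,0.0013,0.012,0,0,0,0,0,0.0023,0.0213,0,0,0,0,0,0.0036,0.0333,0,0,0,0,0,0.005,0.048,0,0,0,0,0,0.007,0.0653,0,0,0,0,0,0.009,0.0853,0,0,0,0,0,0.0115,0.108,0,0,0,0,0,0.0143,0.1333,0,0,0,0,0])

```text
time: 16.4
eef_pos: [0.4936, -0.2006, 0.2556]
tcp_rot: [0.0, 0.085, 0.996, 0.001]
force: [-1.0, 0.1, -7.1]
width: 0.0117
grip_force: 30.0
```

Emit:
move_arm(moves=[0.003,0.028,0,0,0,0,0,0.0063,0.0587,0,0,0,0,0,0.01,0.092,0,0,0,0,0,0.0137,0.128,0,0,0,0,0,0.0178,0.1667,0,0,0,0,0,0.0223,0.208,0,0,0,0,0,0.027,0.252,0,0,0,0,0,0.032,0.2987,0,0,0,0,0,0.0372,0.348,0,0,0,0,0,0.0428,0.4,0,0,0,0,0])

```text
time: 17.4
eef_pos: [0.4975, -0.1401, 0.2558]
tcp_rot: [0.0, 0.085, 0.996, 0.001]
force: [-0.6, -0.8, -7.8]
width: 0.0118
grip_force: 30.0
```

Emit:
move_arm(moves=[0.0059,0.0547,0,0,0,0,0,0.012,0.112,0,0,0,0,0,0.0184,0.172,0,0,0,0,0,0.0251,0.2347,0,0,0,0,0,0.0321,0.3,0,0,0,0,0,0.0392,0.3667,0,0,0,0,0,0.0464,0.4333,0,0,0,0,0,0.0535,0.5,0,0,0,0,0,0.0606,0.5667,0,0,0,0,0,0.0678,0.6333,0,0,0,0,0])

```text
time: 18.4
eef_pos: [0.5036, -0.0445, 0.256]
tcp_rot: [0.0, 0.085, 0.996, 0.001]
force: [-0.3, -0.5, -7.5]
width: 0.0119
grip_force: 30.0
```

Emit:
move_arm(moves=[0.0071,0.0667,0,0,0,0,0,0.0143,0.1333,0,0,0,0,0,0.0214,0.2,0,0,0,0,0,0.0285,0.2667,0,0,0,0,0,0.0357,0.3333,0,0,0,0,0,0.0428,0.4,0,0,0,0,0,0.05,0.4667,0,0,0,0,0,0.0571,0.5333,0,0,0,0,0,0.0642,0.6,0,0,0,0,0,0.0713,0.6667,0,0,0,0,0])

```text
time: 19.4
eef_pos: [0.51, 0.0559, 0.2562]
tcp_rot: [0.0, 0.085, 0.996, 0.001]
force: [0.8, 0.6, -8.0]
width: 0.0117
grip_force: 30.0
```

Emit:
move_arm(moves=[0.0068,0.0633,0,0,0,0,0,0.0138,0.1287,0,0,0,0,0,0.0205,0.1913,0,0,0,0,0,0.0269,0.2513,0,0,0,0,0,0.033,0.3087,0,0,0,0,0,0.0389,0.3633,0,0,0,0,0,0.0444,0.4153,0,0,0,0,0,0.0497,0.4647,0,0,0,0,0,0.0547,0.5113,0,0,0,0,0,0.0594,0.5553,0,0,0,0,0])

```text
time: 20.4
eef_pos: [0.5153, 0.1392, 0.2564]
tcp_rot: [0.0, 0.085, 0.996, 0.001]
force: [-0.2, 0.2, -8.1]
width: 0.0116
grip_force: 30.0
```

Emit:
move_arm(moves=[0.0044,0.0413,0,0,0,0,0,0.0086,0.08,0,0,0,0,0,0.0124,0.116,0,0,0,0,0,0.016,0.1493,0,0,0,0,0,0.0193,0.18,0,0,0,0,0,0.0223,0.208,0,0,0,0,0,0.025,0.2333,0,0,0,0,0,0.0274,0.256,0,0,0,0,0,0.0295,0.276,0,0,0,0,0,0.0314,0.2934,0,0,0,0,0])

```text
time: 21.4
eef_pos: [0.5181, 0.183, 0.2565]
tcp_rot: [0.0, 0.085, 0.996, 0.001]
force: [-0.6, -0.5, -8.3]
width: 0.0119
grip_force: 30.0
```

Emit:
move_arm(moves=[0.0016,0.0147,0,0,0,0,0,0.0029,0.0267,0,0,0,0,0,0.0039,0.036,0,0,0,0,0,0.0046,0.0427,0,0,0,0,0,0.005,0.0467,0,0,0,0,0,0.005,0.048,0,0,0,0,0,0.005,0.048,0,0,0,0,0])

```text
time: 22.1
eef_pos: [0.5185, 0.19, 0.2565]
tcp_rot: [0.0, 0.085, 0.996, 0.001]
force: [0.2, -0.2, -8.2]
width: 0.0117
grip_force: 30.0
```

```bash
python3 -c "
from roll import *
roller(tag='s5');roller();cv2.imwrite('pics/t5.png',grab_frame('top'))
s=read_state();print(s['eef_pos'],s['tcp_rot'])
im=cv2.imread('pics/s5.png');cv2.imwrite('pics/s5c.png',cv2.resize(im[120:300,330:550],None,fx=3.3,fy=3.3,interpolation=cv2.INTER_CUBIC))"
```

```text
t 22.15 y_roller -3.4 mm  dia 37.9  n 434  tilt(+y up) 0.0022  roll -0.0000 o [0.5186 0.1903 0.0996] F [-0.1  0.3 -8.4] grip 30 w 0.0121
   y from + edge -11.5, from - edge 4.7
t 22.20 y_roller -3.4 mm  dia 37.9  n 434  tilt(+y up) 0.0021  roll -0.0001 o [0.5186 0.1903 0.0996] F [ 0.4  0.9 -8.4] grip 30 w 0.0117
   y from + edge -11.5, from - edge 4.7
[0.51857278 0.18995728 0.25651817] [1.16197674e-04 8.50443041e-02 9.96376570e-01 1.08823520e-03]
```

View pics/s5c.png

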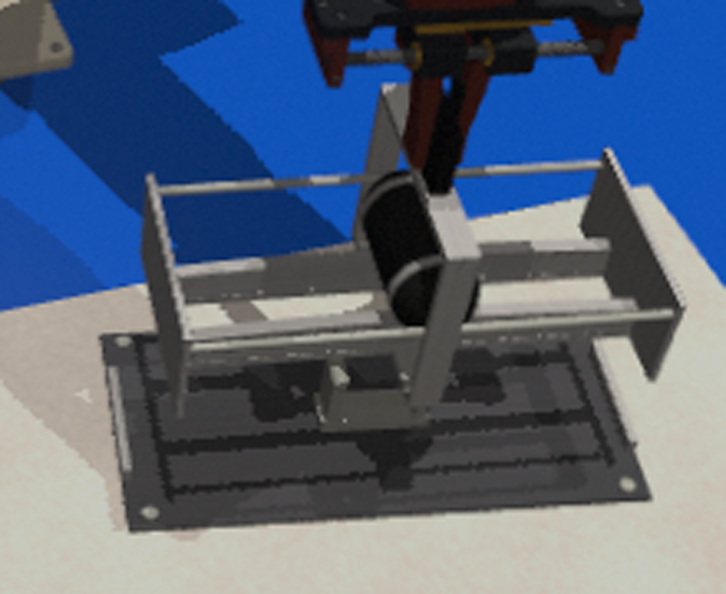

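The roller is still about 5 mm from the middle; its visible -y edge is near (365,230). The carrier hangs over the dock. Before lowering I'll cross-check the carrier-to-dock alignment.

```bash
python3 - <<'E'
from roll import *
q=np.array([(185,345),(150,178),(683,308),(608,152)],float);q=(q+.5)/3.3-.5+[330,120]
P=onz("scene",q,.0996+.07)[:,:2];print("carrier now(scene)",P.mean(0),P.round(4).tolist())
d=(P[2]+P[3]-P[0]-P[1])/2;print(np.linalg.norm(d),-np.arctan2(d[0],d[1]))
# dock seat in the initial images
for n,(x0,x1,y0,y1) in(("top",(150,225,225,275)),("scene",(415,475,215,260))):
    im=cv2.imread(f"pics/{n}0.png");w=im[y0:y1,x0:x1].max(2);m=(w>115).astype(np.uint8)
    k,l,st,ce=cv2.connectedComponentsWithStats(m)
    for i in range(1,k):
        if st[i,4]>8:
            v,u=np.nonzero(l==i);H=onz(n,np.c_[u+x0,v+y0],.056);
            print(n,st[i].tolist(),(ce[i]+[x0,y0]).round(1),"mean",H.mean(0).round(4), cv2.minAreaRect((H[:,:2]*1e3).astype(np.float32)))
# dock corner bolts in both views: white discs
for n in("top","scene"):
    im=cv2.imread(f"pics/{n}0.png")
    D=np.array([.5203,.1893]);R=Ro.from_euler('z',-.2).as_matrix()[:2,:2];c=[]
    for sx in(-1,1):
        for sy in(-1,1):
            u,v=proj(n,np.r_[D+R@[sx*.075,sy*.163],.004])[0].round().astype(int)
            p=im[v-7:v+8,u-7:u+8].max(2).astype(float);mk=(p>130)
            k,l,st,ce=cv2.connectedComponentsWithStats(mk.astype(np.uint8));js=[j for j in range(1,k) if 3<st[j,4]<40]
            for j in js: X=onz(n,[ce[j]+[u-7,v-7]],.004)[0,:2];print(n,sx,sy,st[j,4],X.round(4),(R.T@(X-D)).round(4))
E
```

```text
carrier now(scene) [0.52398764 0.18685541] [[0.5681, 0.0252], [0.4291, 0.0514], [0.6181, 0.3235], [0.4806, 0.3474]]
0.3014707601437959 -0.16909349362434373
top [15, 11, 7, 16, 69] [168.1 243.6] mean [0.5254 0.2182 0.056 ] ((525.4638671875, 218.14617919921875), (9.034488677978516, 31.420547485351562), 79.0152359008789)
top [25, 16, 26, 17, 325] [187.2 249.2] mean [0.5147 0.1786 0.056 ] ((514.509521484375, 178.56060791015625), (49.63090896606445, 30.022512435913086), 85.35249328613281)
top [52, 25, 3, 10, 13] [202.9 254.2] mean [0.5052 0.1461 0.056 ] ((504.51995849609375, 146.13946533203125), (2.397432327270508, 18.562997817993164), 81.24107360839844)
scene [0, 0, 60, 4, 143] [439.1 215.8] mean [0.4797 0.1919 0.056 ] ((484.8211669921875, 203.05662536621094), (133.72923278808594, 9.072761535644531), 74.89187622070312)
scene [41, 9, 7, 11, 45] [458.9 229. ] mean [0.5275 0.2181 0.056 ] ((527.3412475585938, 218.13307189941406), (9.134367942810059, 29.298503875732422), 77.89480590820312)
scene [14, 10, 7, 12, 48] [432.  230.5] mean [0.5159 0.1594 0.056 ] ((515.796630859375, 159.4028778076172), (9.249261856079102, 31.98733901977539), 78.21341705322266)
scene [17, 23, 23, 11, 198] [442.7 242.7] mean [0.5543 0.1681 0.056 ] ((553.134521484375, 166.2629852294922), (47.91102981567383, 27.343948364257812), 79.41841125488281)
top -1 -1 26 [0.4106 0.0301] [-0.0759 -0.1778]
top -1 -1 17 [0.414  0.0478] [-0.076  -0.1598]
top -1 -1 18 [0.4017 0.0495] [-0.0885 -0.1606]
top -1 1 15 [0.4779 0.3617] [-0.0758  0.1606]
top 1 -1 18 [0.5619 0.0179] [ 0.0748 -0.1597]
top 1 1 15 [0.6252 0.3324] [0.0744 0.1611]
scene -1 -1 9 [0.4128 0.0479] [-0.0773 -0.16  ]
scene 1 -1 11 [0.5603 0.0183] [ 0.0732 -0.1596]
scene 1 1 9 [0.6233 0.333 ] [0.0724 0.1613]
```

The bolts give the dock centre as about (0.5197, 0.1895) with yaw -0.200. The carrier is estimated at (0.520, 0.189), so only the yaw correction is needed. Then a staged lowering.

Emit:
move_arm(moves=[0,0,0,0,0,0.001,0,0,0,0,0,0,0.003,0,0,0,0.01,0,0,0.005,0,0,0,0.03,0,0,0.007,0,0,0,0.06,0.0003,0,0.009,0,0,0,0.1,0.0003,0,0.0096,0,0,0,0.14,0.0005,0,0.0096,0,0,0,0.17,0.0005,0,0.0096,0,0,0,0.19,0.0005,0,0.0096,0,0,0,0.2,0.0005,0,0.0096,0])

```text
time: 23.25
eef_pos: [0.5184, 0.19, 0.226]
tcp_rot: [-0.0, 0.1, 0.995, 0.0]
force: [-0.4, -0.3, -8.3]
width: 0.012
grip_force: 30.0
```

Emit:
move_arm(moves=[0,0,0.01,0,0,0,0,0,0,0.03,0,0,0,0,0,0,0.06,0,0,0,0,0,0,0.09,0,0,0,0,0,0,0.12,0,0,0,0,0,0,0.145,0,0,0,0,0,0,0.16,0,0,0,0,0,0,0.165,0,0,0,0])

```text
time: 24.05
eef_pos: [0.5184, 0.19, 0.2014]
tcp_rot: [-0.0, 0.1, 0.995, 0.0]
force: [0.2, 0.6, -8.8]
width: 0.012
grip_force: 30.0
```

```bash
python3 -c "
from roll import *
roller(tag='s6');cv2.imwrite('pics/t6.png',grab_frame('top'))
s=read_state();print(s['eef_pos'],s['tcp_rot'],s['wrist_torque'])"
```

```text
t 24.10 y_roller -45.5 mm  dia 111.4  n 526  tilt(+y up) 0.0004  roll -0.0003 o [0.5185 0.1902 0.0446] F [-0.4 -0.8 -8. ] grip 30 w 0.0122
   y from + edge -14.9, from - edge -75.5
[0.51856965 0.19008753 0.2016631 ] [-6.03301219e-05  1.00047521e-01  9.94982618e-01  2.81599857e-04] [-0.05913281  0.05827781 -0.07282151]
```

```bash
python3 -c "
import cv2,numpy as np
a=cv2.imread('pics/s6.png')[150:290,355:525];b=cv2.imread('pics/t6.png')[170:310,85:255]
cv2.imwrite('pics/c6.png',np.hstack([cv2.resize(x,(400,330),interpolation=cv2.INTER_CUBIC) for x in(a,b)]))"
```

```text
(no output)
```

View pics/c6.png

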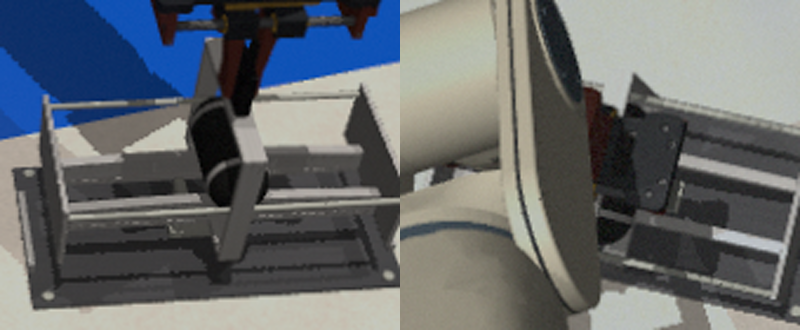

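The roller is still under the bail (columns 190-268 in the left crop), and the carrier lies parallel over the dock. Lowering continues; the seat engages as it goes down.

```bash
sed -i 's/y in(-.147,.147) for z in(.04,.075)/y in(-.05,.05) for z in(.045,.075)/; s/<46/<30/' roll.py; python3 -c "
from roll import *
roller()"
```

```text
t 24.20 y_roller -5.2 mm  dia 33.0  n 340  tilt(+y up) 0.0007  roll 0.0001 o [0.5187 0.1902 0.0449] F [ 0.3 -0.3 -7.1] grip 30 w 0.0119
   y from + edge -15.7, from - edge 5.3
```

Emit:
move_arm(moves=[0,0,0.01,0,0,0,0,0,0,0.03,0,0,0,0,0,0,0.055,0,0,0,0,0,0,0.08,0,0,0,0,0,0,0.105,0,0,0,0,0,0,0.125,0,0,0,0,0,0,0.14,0,0,0,0,0,0,0.15,0,0,0,0,0,0,0.15,0,0,0,0])

```text
time: 25.1
eef_pos: [0.5185, 0.1901, 0.179]
tcp_rot: [-0.0, 0.1, 0.995, 0.0]
force: [-0.1, -0.0, -8.3]
width: 0.0119
grip_force: 30.0
```

Emit:
move_arm(moves=[0,0,0.008,0,0,0,0,0,0,0.02,0,0,0,0,0,0,0.034,0,0,0,0,0,0,0.048,0,0,0,0,0,0,0.062,0,0,0,0,0,0,0.076,0,0,0,0,0,0,0.088,0,0,0,0,0,0,0.096,0,0,0,0,0,0,0.1,0,0,0,0])

```text
time: 26.0
eef_pos: [0.519, 0.1903, 0.1646]
tcp_rot: [0.0, 0.1, 0.995, 0.001]
force: [0.2, -0.5, -2.7]
width: 0.0118
grip_force: 30.0
```

```bash
python3 -c "
from roll import *
roller(tag='s7');s=read_state();print(s['eef_pos'],s['wrist_torque'])"
```

```text
t 26.05 y_roller -9.0 mm  dia 37.2  n 390  tilt(+y up) 0.0011  roll 0.0007 o [0.5191 0.1904 0.0076] F [ 0.1 -0.6 -3.6] grip 30 w 0.0119
   y from + edge -17.2, from - edge -0.7
[0.51891421 0.19025172 0.16451108] [-0.00491258 -0.04350638  0.0330999 ]
```

The roller's weight has moved to the seat (force dropped to 3 N) and it is centred. Now the last few millimetres, slowly.

Emit:
move_arm(moves=[0,0,0.004,0,0,0,0,0,0,0.008,0,0,0,0,0,0,0.012,0,0,0,0,0,0,0.016,0,0,0,0,0,0,0.019,0,0,0,0,0,0,0.022,0,0,0,0,0,0,0.022,0,0,0,0])

```text
time: 26.75
eef_pos: [0.5186, 0.1901, 0.1609]
tcp_rot: [-0.0, 0.1, 0.995, 0.0]
force: [-0.5, -0.6, -2.8]
width: 0.0118
grip_force: 30.0
```

```bash
python3 -c "
from roll import *
s=read_state();print(s['time'],s['eef_pos'],s['tcp_rot'],s['force'],s['wrist_torque'])"
```

```text
26.75 [0.51857336 0.19012975 0.16092402] [-5.66274340e-06  1.00016213e-01  9.94985766e-01  2.88458910e-04] [-0.45026835 -0.55459939 -2.83656129] [-0.01261646 -0.00357707  0.03719443]
```

Emit:
move_arm(moves=[0,0,0.002,0,0,0,0,0,0,0.004,0,0,0,0,0,0,0.004,0,0,0,0])

```text
time: 27.05
eef_pos: [0.5186, 0.1901, 0.1609]
tcp_rot: [0.0, 0.1, 0.995, 0.0]
force: [-2.5, -0.3, 4.9]
width: 0.0119
grip_force: 30.0
```

Seated. Releasing and retreating straight up.

Emit:
move_arm(moves=[0,0,0.002,0,0,0,0.15,0,0,0.002,0,0,0,0.25,0,0,0.002,0,0,0,0.35,0,0,0.002,0,0,0,0.45,0,0,0.002,0,0,0,0.5,0,0,0.002,0,0,0,0.5])

```text
time: 27.65
eef_pos: [0.5186, 0.1901, 0.16]
tcp_rot: [0.0, 0.1, 0.995, 0.0]
force: [0.1, 0.1, 0.1]
width: 0.0435
grip_force: 0.0
```

Emit:
move_arm(moves=[0,0,-0.03,0,0,0,0.5,0,0,-0.1,0,0,0,0.5,0,0,-0.2,0,0,0,0.5,0,0,-0.35,0,0,0,0.5,0,0,-0.5,0,0,0,0.5,0,0,-0.65,0,0,0,0.5,0,0,-0.75,0,0,0,0.5,0,0,-0.75,0,0,0,0.5])

```text
time: 28.45
eef_pos: [0.5199, 0.1905, 0.2757]
tcp_rot: [0.002, 0.1, 0.995, 0.001]
force: [-0.5, -0.1, -0.3]
width: 0.0438
grip_force: 0.0
```

```bash
python3 - <<'E'
from h import *
from scipy.spatial.transform import Rotation as Ro
s=read_state();print(s['time'],s['eef_pos'],s['force'],s['width'])
im=grab_frame("scene");cv2.imwrite("pics/s8.png",im)
# carrier corner displacement from the start (LK), assuming docked at the dock pose
K=[np.array([x,y,.07]) for y in(-.153,.153) for x in(-.07,.07)]
f=lambda o,yaw:proj("scene",[o+Ro.from_euler('z',yaw).as_matrix()@k for k in K]).astype(np.float32)
ref=cv2.cvtColor(cv2.imread("pics/scene0.png"),6);g=cv2.cvtColor(im,6)
p0=f(np.array([.493,-.2168,0]),-.1705);e=f(np.array([.5186,.190,.004]),-.2004)
p1,st,er=cv2.calcOpticalFlowPyrLK(ref,g,p0,e.copy(),winSize=(11,11),maxLevel=0,flags=cv2.OPTFLOW_USE_INITIAL_FLOW)
print((p1-e).round(1).tolist(),st.ravel(),er.ravel())
# roller in docked frame
o=np.array([.5186,.190,.004]);Rc=Ro.from_euler('z',-.2).as_matrix()
w=np.zeros(im.shape[:2],np.uint8);P=[o+Rc@[x,y,z] for x in(0,.055) for y in(-.05,.05) for z in(.05,.085)]
cv2.fillConvexPoly(w,cv2.convexHull(proj("scene",P).astype(np.int32)),1)
m=cv2.morphologyEx(((im.max(2)<34)&(w>0)).astype(np.uint8),cv2.MORPH_OPEN,np.ones((3,3)));v,u=np.nonzero(m)
c,d=ray("scene",np.c_[u,v]);c=Rc.T@(c-o);d=d@Rc;a=np.arctan2(d[:,1],-d[:,2]);lo,hi=np.percentile(a,[1,99]);D=np.hypot(c[1],c[2]-.064);h=np.arcsin(.0264/D)
print("roller y from edges",[round(1e3*(c[1]+np.tan(q)*(c[2]-.064)),1) for q in(hi-h,lo+h)],len(a))
E
```

```text
28.45 [0.51990143 0.19051094 0.27569839] [-0.45361193 -0.08709497 -0.28727323] 0.043819262582509066
[[0.4000000059604645, -1.2000000476837158], [-16.299999237060547, 3.700000047683716], [0.0, -1.100000023841858], [-0.8999999761581421, -0.20000000298023224]] [1 1 1 1] [14.405992 27.208937  8.179235 13.522727]
roller y from edges [np.float64(-18.7), np.float64(-20.3)] 457
```

The -y edge reading looks contaminated by the dark plate, so I'll check the pixel profile along the roller's rows.

```bash
python3 - <<'E'
from h import *
from scipy.spatial.transform import Rotation as Ro
im=grab_frame("scene");V=im.max(2);o=np.array([.5186,.190,.004]);Rc=Ro.from_euler('z',-.2).as_matrix()
old=cv2.imread("pics/s7.png").max(2)
for x in(-.02,.015,.045):
    for nm,I,oz in(("now",V,.004),("s7",old,.0076)):
        q=proj("scene",[o*[1,1,0]+[0,0,oz]+Rc@[x,y,.068 if nm=="now" else .066] for y in np.arange(-.08,.081,.005)])
        print(x,nm,[int(I[int(round(b)),int(round(a))]) for a,b in q])
E
```

```text
-0.02 now [48, 98, 89, 135, 122, 116, 116, 96, 82, 51, 28, 8, 12, 13, 13, 14, 13, 11, 38, 152, 151, 151, 152, 96, 114, 125, 112, 113, 99, 160, 155, 148, 145]
-0.02 s7 [99, 143, 138, 138, 122, 195, 195, 195, 196, 169, 40, 10, 12, 10, 13, 11, 11, 8, 23, 151, 151, 151, 153, 129, 195, 198, 176, 175, 159, 160, 155, 148, 143]
0.015 now [72, 73, 73, 77, 88, 71, 71, 71, 66, 70, 32, 17, 17, 20, 24, 79, 69, 73, 91, 178, 176, 179, 177, 89, 81, 88, 74, 73, 88, 88, 88, 86, 116]
0.015 s7 [70, 71, 69, 71, 71, 72, 71, 60, 67, 70, 7, 7, 13, 11, 11, 22, 17, 41, 57, 165, 179, 179, 179, 117, 75, 89, 74, 74, 73, 73, 74, 74, 121]
0.045 now [32, 42, 40, 32, 30, 55, 48, 63, 69, 71, 55, 14, 17, 20, 21, 19, 21, 78, 77, 79, 78, 41, 42, 42, 38, 42, 41, 41, 43, 41, 73, 73, 73]
0.045 s7 [31, 31, 55, 42, 30, 65, 48, 63, 67, 69, 56, 13, 18, 20, 19, 14, 12, 74, 79, 79, 79, 65, 72, 72, 43, 42, 42, 41, 41, 59, 74, 73, 74]
```

The roller's -y edge is at about -28 mm, so it sits centred in the seat. The carrier corners are within about 1 px of the docked pose, except one bad track, and the gripper is clear.

```bash
python3 -c "
from rig import *
print(ticket.job_done())"
```

```text
the job is handed in; nothing more can be done
None
```

I rolled the roller to about 5 mm from the middle, held it there for 3 s, set the carrier on the dock with the roller in the seat, released it and handed the job in at about 28.5 s; no verdict came back.

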